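# Make room for a stray tin and close up the row

### The arm

A 6-joint arm with a two-finger parallel gripper is mounted at the origin on a cart in front of the work surface, level with it; the furniture and walls round the work are solid. World frame = base frame: x ahead of the robot, y to its left, z up, the work surface at z = 0. Lengths are in mm, angles in rad, forces in N, time in s.
With the tool pointing down it reaches from about 350 to 950 mm from the base axis. Payload 17.4 kg.
Tool frame: the origin (TCP) lies midway between the tips of the shut fingers; the grasp point (between the pads) lies 19 mm behind it; z points along the fingers, y is the line along which they close (so a half turn about z gives the same grasp; the last joint's range is limited). The gripper opens to 93 mm and grips with 3 to 60 N. Pads are 15 mm wide; open, the fingers measure 128 mm over their backs; the gripper's body (75 mm by 188 mm) begins 65 mm behind the grasp point.
Start: joints at [-1.372, 0.116, 1.442, -0, 1.584, -0.038], TCP at [158.34, -656.171, 218.646] pointing down, gripper open.
Joint ranges: [-2.83, 2.83], [-0.83, 2.19], [0.07, 2.5], [-1.14, 4.28], [0.01, 3], [-2.97, 2.97]. Speed limits (rad/s): [1.89, 1.89, 2.22, 3.14, 3.14, 3.14].

### API

Orientations are given as a rotation vector (axis times angle).
In Python, from workcell import robot gives the robot as it stands. Calls block until the motion is done:
- robot.reach(position, orientation): joint-space move of the TCP to a pose.
- robot.line_to(position, rate=150, orientation=None, until_force=None): straight line of the TCP; orientation=None keeps the orientation; rate is the mean speed in mm/s. With until_force (N) it stops when the force on the tool has changed by that much, and returns True; else False.
- robot.goto_joints(angles): joint-space move.
- robot.let_go() and robot.clamp(): open the fingers fully, or close them until they stop; the grip force is fixed at half the most.
- robot.sleep(seconds).
- robot.solve_ik(position, orientation): joint angles nearest the present ones, or None.
- robot.sense(): the state.
- robot.snapshot(name): name is "scene" or "top"; returns a dict with "img" (400x640x3 uint8, red, green, blue), "fx", "fy", "cx", "cy" (pixels), "origin" and "rotation" of the camera in the world. Camera axes: x right, y up, looking along -z (the intrinsics and any distortion apply to the point x, -y, -z); pixel columns grow to the right and rows downward; lengths in mm; the calibration is good to about 2 mm. A picture is of the moment at which its call begins. There is no depth.
A pose or a line that the arm cannot do raises robot.PlanningError and nothing moves.
- robot.close_job(): hands the job in; it is judged then, once.
The state is a dict: "clock": time; "q": joint angles; "qd": joint speeds; "joint_torque": joint torques, N m; "tool_pos": TCP position; "eef_rot": TCP orientation; "wrist_force": force on the tool from outside, world axes, zero at the start; "moment": the same for the moment, N m; "grip_width": opening from 0.0 (shut) to 1.0 (fully open); "grip_force": force on a finger pad.
Only numpy, scipy, OpenCV 4.12 (cv2) and the standard library are available. Lean on these libraries where they do the work, as an engineer would, in place of code of your own. Each camera call takes 0.05 s, during which the arm holds its last target. There are 200 camera calls.

### The job

Using the fingertips only, without gripping, lifting or tipping anything, nudge the tin rack's sliding divider aside to make room, then push the stray tin in front across the worktop into the row until it is back against the rods. Then push the divider up until all three tins stand side by side against the fixed end board with no play left. Be gentle with the tins and leave the mug, espresso cup and salt shaker alone.

Things in the scene. Friction and masses are not known exactly. Their poses are not given: they have to be found in the camera images.
- rack: tin rack, fast on the worktop, open in front, without a floor: wooden end board at its left (+y) end, two steel rods (10 mm thick, at heights 20 and 50 mm) along the back to a small foot at the right (y -172 to -190 mm, x 17 to 43, 66 mm high). Origin on the worktop, x to the back, y along the rods to the end board. Rods' front at x = 25 mm: a tin touching them has its axis at x = -4 mm
- row_end (a point): point on the inner face of the rack's fixed end board, 36 mm up, where the side of the first tin touches it; in the rack's frame x = -4, y = 130 mm, axes as the rack's. The board is 18 mm thick, 85 mm high and reaches from x = -35 to 40 mm in the rack's frame
- divider (a joint): divider sliding on the rods: 0 = fully open, growing (to 0.155 m) as it is pushed along the rack's +y to the end board; free width between end board and divider = 0.260 m minus this. About 1.5 N of friction; stays where it is left. A wooden bookend, 15 mm thick, x -35 to 40 mm in the rack's frame, arched top 108 mm high (70 mm at the edges): it can be pushed above the tins from either side
- divider_face (a point): point on the inner face of the divider (the face that looks at the tins), 90 mm above the worktop and, in the rack's frame, at x = 0; it moves with the divider. Axes as the rack's; the divider's wood reaches from y = 0 to y = -15 mm of this point
- tin_end: small round food tin, 57.4 mm in diameter, 72 mm high, about 0.18 kg; origin at the centre of its underside. It stands in the row, next to the fixed end
- tin_mid: tin of the same kind and size, standing in the row between tin_end and the divider
- tin_stray: tin of the same kind and size, standing by itself on the worktop in front of the rack (the one to push in)
- salt_shaker: salt shaker, 44 mm in diameter, 90 mm high, in front of the fixed end; origin at the centre of its underside. Leave alone
- mug_tea: white mug, 82 x 114 x 91 mm with its handle, to the right of the rack; origin at the centre of its underside. Leave alone
- espresso_cup: small cup, 61 x 86 x 51 mm with its handle, beyond the left end of the rack; origin at the centre of its underside. Leave alone
Mind the look-alikes: they are no part of the job. Leave any blue, pink or turquoise look-alike of the tin_stray alone.

How it is judged (in metres and radians):
On the way, in this order (a step that is already met when the one before it is completed fails the run):
1. the divider has been slid aside far enough for three tins (free width over 173 mm) (value of joint divider below 0.087 m), for 0.1 s.
2. the stray tin stands upright in the row between the middle tin and the divider, its side within 8 mm of the rods (x of tin_stray in the frame of rack above -0.012 m and y of tin_stray in the frame of divider_face above 0.024 m and horizontal distance between tin_stray and tin_end above 0.1 m and angle between tin_stray's own z axis and vertical below 0.1 rad), for 0.1 s.
At the end, for the whole second after the job is handed in: the three tins stand upright and at rest in a row between the fixed end board and the divider, the stray one next to the divider, each within 8 mm of the rods, and the free width is within 6 mm of three tin diameters, so that no play is left (value of joint divider above 0.082 m and velocity of joint divider below 0.005 m/s and x of each of tin_end, tin_mid, tin_stray in the frame of rack above -0.012 m and y of tin_end in the frame of rack between 0.092 and 0.105 m and y of tin_mid in the frame of divider_face above 0.08 m and y of tin_stray in the frame of divider_face between 0.024 and 0.038 m and angle between each of tin_end, tin_mid, tin_stray's own z axis and vertical below 0.05 rad and linear speed of each of tin_end, tin_mid, tin_stray below 0.01 m/s); the robot touches nothing.
It fails at once if a tin is lifted off the worktop (over 6 mm) (height (world z) of any of tin_end, tin_mid, tin_stray above 0.006 m).
It fails at once if a tin is tipped by more than 14 degrees (angle between any of tin_end, tin_mid, tin_stray's own z axis and vertical above 0.25 rad).
It fails at once if a tin is gripped or shoved hard by the fingers (over 25 N) (contact force between the fingers and tin_end above 25 N or contact force between the fingers and tin_mid above 25 N or contact force between the fingers and tin_stray above 25 N).
It fails at once if the divider is gripped or rammed (over 30 N) (contact force between the fingers and divider above 30 N).
It fails at once if a bystander (salt shaker, mug, espresso cup) is moved by more than 15 mm or tipped (distance of any of salt_shaker, mug_tea, espresso_cup from where it was at the start of the episode above 0.015 m or angle between any of salt_shaker, mug_tea, espresso_cup's own z axis and vertical above 0.25 rad).
It also fails if it takes over 64 s, if anything falls off the work surface, if the arm or the gripper's body presses on something with over 40 N, if the wrist force passes 120 N, or if a joint passes its speed limit or range.

## Working session

There is one attempt and no reset: what is moved stays moved. The work goes in short steps, each a Python script; the robot and the scene stay as the last script left them, time stands still between calls to the robot, and variables do not carry over. Pictures are saved under pics/ and viewed, at most 10 in all, crops included, and the job is handed in when it is done.

```bash
mkdir -p pics; ls; cat > h.py <<'E'
import numpy as np, cv2
from workcell import robot
def snap(n,f):
    s=robot.snapshot(n); cv2.imwrite('pics/'+f,s['img'][:,:,::-1]); np.save('pics/'+f[:-4]+'.npy',{k:v for k,v in s.items()},allow_pickle=True); return s
def load(f): return np.load('pics/'+f+'.npy',allow_pickle=True).item()
def px2w(s,u,v,z):
    K=np.array([[s['fx'],0,s['cx']],[0,s['fy'],s['cy']],[0,0,1.]])
    p=np.array([[[u,v]]],float)
    d=s.get('distortion',s.get('dist'))
    n=cv2.undistortPoints(p,K,None if d is None else np.array(d,float))[0,0]
    r=np.array(s['rotation'])@np.array([n[0],-n[1],-1.]); o=np.array(s['origin'])
    return (o+r*(z-o[2])/r[2])
E
python3 - <<'E'
from h import *
for n in('scene','top'):
    s=snap(n,n+'1.png'); print({k:v for k,v in s.items() if k!='img'})
    cv2.imwrite(f'pics/{n}1.png',s['img'][:,:,::-1])
st=robot.sense();print(st)
E
```

```text
pics
{'fx': 366.56098400567186, 'fy': 366.56098400567186, 'cx': 322.9004168528933, 'cy': 207.3286396866363, 'origin': array([ 236.35600364, -810.35575711,  878.88649904]), 'rotation': array([ 0.66129023, -0.15011032, -0.3939849 ])}
{'fx': 367.70461734907866, 'fy': 367.70461734907866, 'cx': 320.6510499400528, 'cy': 198.23323277496274, 'origin': array([ 290.40258959, -231.51448154, 1030.5255219 ]), 'rotation': array([ 0.1715977 , -0.16942611, -1.57017802])}
{'clock': 0.1, 'q': array([-1.37180407e+00,  1.16433585e-01,  1.44217786e+00, -1.11429639e-05,
        1.58400995e+00, -3.77743111e-02]), 'qd': array([-0.00134138, -0.00187504, -0.00270851, -0.00234468,  0.00137596,
       -0.00030317]), 'joint_torque': array([ 2.38641231e-03, -7.22891951e+01, -6.23868155e+01,  7.81678758e-02,
        2.28069979e-02, -9.13922258e-05]), 'tool_pos': array([ 158.297765  , -655.99097922,  217.99478892]), 'eef_rot': array([-3.11858695e+00, -3.70922745e-01,  1.47515643e-04]), 'wrist_force': array([ 0.32074283, -0.20707388,  1.00038172]), 'moment': array([-0.05304321, -0.03684321,  0.00271924]), 'grip_force': 0.0, 'grip_width': 1.0030253832874785}
```

Rotation is a rotation vector; no distortion.

```bash
sed -i "s/r=np.array(s\['rotation'\])@/r=cv2.Rodrigues(np.array(s['rotation']))[0]@/" h.py
```

```text
(no output)
```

View pics/scene1.png

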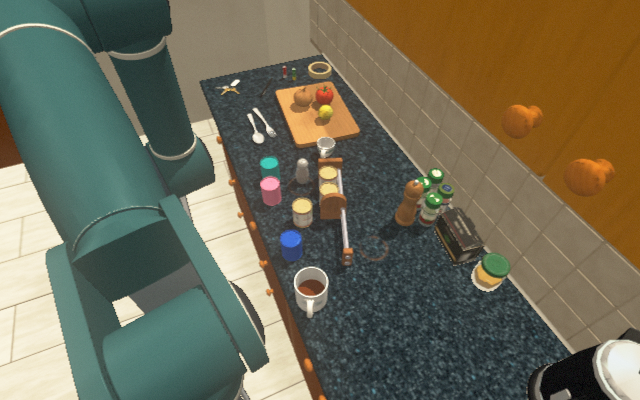

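View pics/top1.png

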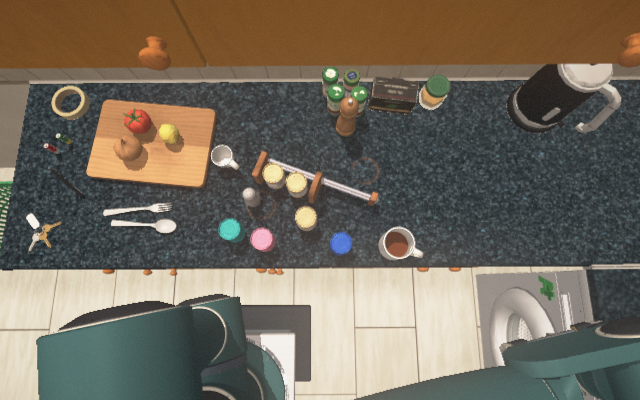

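Scene: the row, divider and foot run from (330,165) to (347,257). Top view: end board (261,166), tin_end (273,176), tin_mid (297,186), divider (316,186), foot (374,198). 
Candidates for the stray: cream/gold tin (306,218), turquoise (230,230), pink (262,239), blue (341,243). I choose the cream one at (306,218), which matches the row tins. Close crop to check it and measure.

```bash
python3 - <<'E'
from h import *
s=load('top1'); c=s['img'][140:265,220:420,::-1]
cv2.imwrite('pics/crop1.png',cv2.resize(c,None,fx=4,fy=4,interpolation=cv2.INTER_CUBIC))
E
```

```text
(no output)
```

View pics/crop1.png

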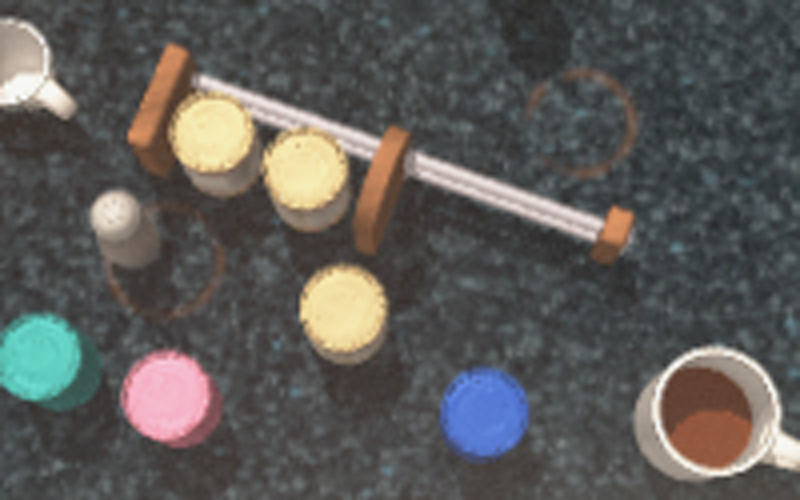

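```bash
python3 - <<'E'
from h import *
from scipy.optimize import least_squares
s=load('top1'); W=lambda c,z: px2w(s,(c[0]+.5)/4+219.5,(c[1]+.5)/4+139.5,z)[:2]
pts=[((172,44),85,(40,148)),((192,53),85,(40,130)),((130,134),85,(-35,148)),((153,141),85,(-35,130)),((610,207),66,(43,-172)),((635,211),66,(43,-190)),((619,248),66,(17,-190)),((594,240),66,(17,-172))]
w=np.array([W(c,z) for c,z,_ in pts]); r=np.array([p for *_,p in pts],float)
R=lambda a:np.array([[np.cos(a),-np.sin(a)],[np.sin(a),np.cos(a)]])
f=least_squares(lambda p:((r@R(p[2]).T+p[:2])-w).ravel(),[500,0,0],x_scale=[1,1,.01])
print(f.x,f.fun.reshape(-1,2).round(1))
T=lambda w:(w-f.x[:2])@R(f.x[2])
for n,c,z in[('end',(212,132),72),('mid',(306,171),72),('stray',(343,307),72),('salt',(118,213),88),('pink',(168,394),72),('blue',(484,412),72),('mug',(715,412),91),('divtopback',(400,130),70),('divtopfront',(365,247),70),('divcentre',(386,180),108)]:
    print(n,W(c,z).round(1),T(W(c,z)).round(1))
E
```

```text
[ 5.45141018e+02 -1.94866221e+02 -3.73810214e-01] [[ 4.4  2.6]
 [ 4.3 -0.5]
 [-2.2  3.7]
 [-3.8  2.4]
 [ 1.3 -1. ]
 [-2.4 -1. ]
 [-1.2 -3.2]
 [-0.3 -3. ]]
end [ 573.7 -101. ] [-7.7 97.8]
mid [ 545.9 -165. ] [-10.2  28.1]
stray [ 452.9 -190.2] [-87.6 -29.3]
salt [513.9 -42.5] [-84.8 130.4]
pink [396.2 -76.3] [-182.   56.]
blue [ 383.2 -282. ] [-118.9 -140.3]
mug [ 380.5 -428.1] [ -68.1 -277.3]
divtopback [ 574.8 -228.5] [ 39.9 -20.4]
divtopfront [ 493.7 -204.7] [-44.3 -27.9]
divcentre [ 530.  -219.3] [ -5.2 -28.3]
```

```bash
cat >> h.py <<'E'
from scipy.spatial.transform import Rotation
A=-0.3738; O=np.array([545.1,-194.9]); R2=np.array([[np.cos(A),-np.sin(A)],[np.sin(A),np.cos(A)]])
def w(x,y,z): return np.append(O+R2@[x,y],z)
def rk(p): return ((np.asarray(p)[:2]-O)@R2).round(1)
def down(x,y):   # closing axis along rack direction (x,y); nearer half turn
    c=[]
    for s in(1,-1):
        d=np.append(R2@[x,y],0)*s; z=np.array([0,0,-1.])
        c.append(Rotation.from_matrix(np.c_[np.cross(d,z),d,z]).as_rotvec())
    q=robot.sense()['q']; best=None
    for o in c:
        j=robot.solve_ik(w(-60,0,200),o)
        if j is not None and (best is None or abs(j-q).max()<best[0]): best=(abs(j-q).max(),o)
    return best[1]
def say(t=''):
    s=robot.sense(); print(t,round(s['clock'],1),rk(s['tool_pos']),s['tool_pos'][2].round(0),'F',(s['wrist_force'][:2]@R2).round(1),s['wrist_force'][2].round(1))
E
python3 - <<'E'
from h import *
robot.clamp(); o=down(1,0)
robot.reach(w(0,4,200),o); say('above')
print(robot.line_to(w(0,4,88),150,until_force=8)); say('down')
print(robot.line_to(w(0,-70,88),50,until_force=15)); say('pushed')
robot.line_to(w(0,-62,88),100); robot.line_to(w(-20,-62,200),200)
o2=down(0,1); robot.reach(w(-190,-36,200),o2); say('front')
snap('top','top2.png'); s=load('top2'); c=s['img'][140:265,220:420,::-1]
cv2.imwrite('pics/crop2.png',cv2.resize(c,None,fx=4,fy=4,interpolation=cv2.INTER_CUBIC))
E
```

```text
above 3.7 [0.1 3.2] 200.0 F [-0.6 -1.2] -0.9
False
down 4.6 [0.5 4. ] 89.0 F [-0.5 -1.2] 0.2
False
pushed 6.2 [ -0.1 -69.9] 88.0 F [ 0.4 -0.3] 1.7
front 8.6 [-189.9  -36. ] 200.0 F [-0.2  0. ] 0.2
```

View pics/crop2.png

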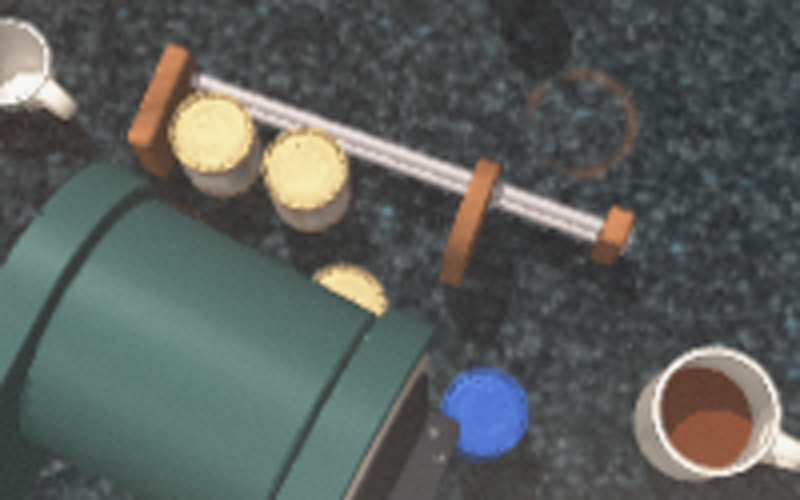

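Divider now at crop (470,225), clear of both the foot and mid tin (306,171); stray unmoved at (343,307). Push the stray halfway.

```bash
python3 - <<'E'
from h import *
t=np.array([-87.6,-29.3]); g=np.array([-4,-39.]); d=(g-t)/np.linalg.norm(g-t)
o=down(-d[1],d[0]); p=lambda k,z: w(*(t+d*k),z)
robot.reach(p(-68,150),o); robot.line_to(p(-68,35),150,until_force=8); say('low')
print(robot.line_to(p(-38,35),60,until_force=10)); say('touch')
print(robot.line_to(p(5,35),40,until_force=14)); say('half')
for n in('scene','top'): snap(n,n+'3.png')
a=load('scene3')['img'][130:270,250:390,::-1]; b=load('top3')['img'][140:265,220:420,::-1]
a=cv2.resize(a,(400,400),interpolation=cv2.INTER_CUBIC); b=cv2.resize(b,None,fx=4,fy=4,interpolation=cv2.INTER_CUBIC)[:400,100:500]
cv2.imwrite('pics/crop3.png',np.hstack([a,b]))
E
```

```text
low 9.9 [-154.6  -21.6] 36.0 F [ 1.  -0.2] -0.2
False
touch 10.6 [-125.4  -24.9] 35.0 F [-0.1 -0.1] 0.1
False
half 11.8 [-82.7 -29.9] 35.0 F [ 0.2 -0. ] -0.2
```

View pics/crop3.png

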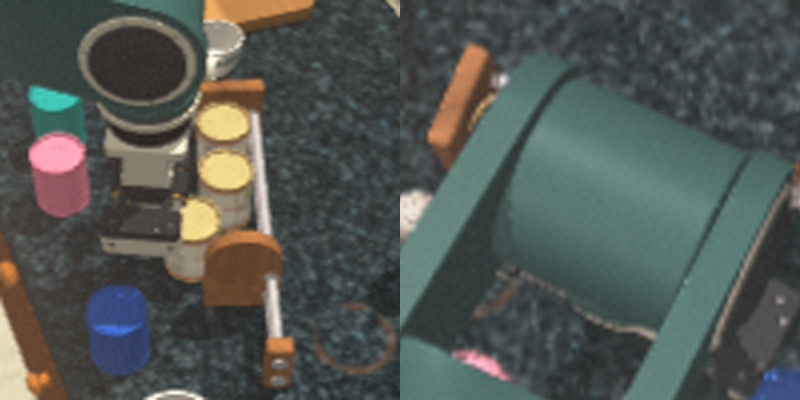

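Scene view (crop left): stray top centre ≈(192,219) ahead of the gap, divider (243,265), mid (225,170), end (222,123); the tin is upright and moving with the finger.

```bash
python3 - <<'E'
from h import *
s=load('scene3')
for n,u,v,z in[('stray',192,219,72),('mid',225,170,72),('end',222,123,72),('divtop-in',243,233,108),('pink',57,153,72)]:
    print(n,rk(px2w(s,u/2.857+250,v/2.857+130,z)))
E
```

```text
stray [-43.7 -39.8]
mid [-8.  23.5]
end [-7.8 90.2]
divtop-in [  2.5 -86.8]
pink [-181.    52.1]
```

```bash
python3 - <<'E'
from h import *
t=np.array([-87.6,-29.3]); g=np.array([-4,-39.]); d=(g-t)/np.linalg.norm(g-t)
p=lambda k,z: w(*(t+d*k),z)
print(robot.line_to(p(40,35),40,until_force=6)); say()
print(robot.line_to(p(60,35),20,until_force=5)); say('rods')
snap('scene','scene4.png')
e=robot.sense()['tool_pos']; b=np.append(R2@[-1,0],0)
robot.line_to(e+25*b,80); say(); robot.line_to(np.append((e+60*b)[:2],230),200)
q=robot.sense()['q'].copy(); q[0]-=0.9; robot.goto_joints(q); say('away')
for n in('scene','top'): snap(n,n+'5.png')
a=load('scene5')['img'][130:270,250:390,::-1]; b=load('top5')['img'][140:265,220:420,::-1]
a=cv2.resize(a,(400,400),interpolation=cv2.INTER_CUBIC); b=cv2.resize(b,None,fx=4,fy=4,interpolation=cv2.INTER_CUBIC)[:400,100:500]
cv2.imwrite('pics/crop5.png',np.hstack([a,b]))
E
```

```text
False
 12.9 [-47.9 -33.9] 35.0 F [-1.3  0.3] 0.8
True
rods 13.4 [-41.5 -34.7] 35.0 F [-1.3  0.4] 1.6
 14.0 [-66.4 -34.7] 35.0 F [-0.4  1.6] -0.0
away 16.6 [-294.9 -401.3] 229.0 F [-0.1 -0.5] -0.1
```

View pics/crop5.png

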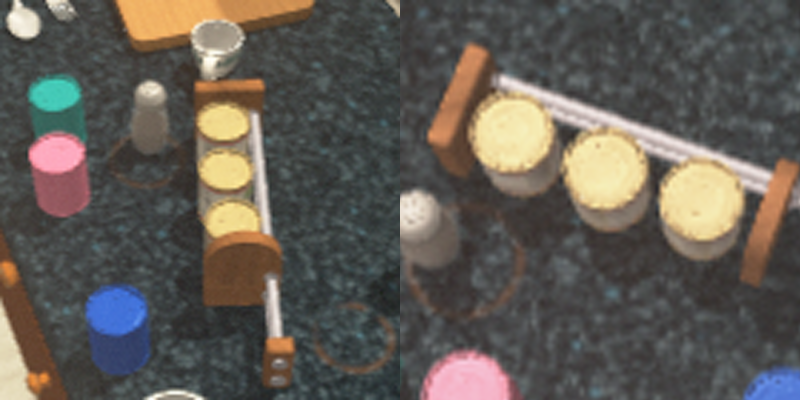

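```bash
python3 - <<'E'
from h import *
s=load('top5')
for n,c in[('end',(212,132)),('mid',(305,170)),('stray',(401,202))]: print(n,rk(px2w(s,(c[0]+.5)/4+219.5,(c[1]+.5)/4+139.5,72)))
o=down(1,0)
robot.reach(w(-8,-125,200),o); robot.line_to(w(-8,-125,62),150,until_force=8); say('low')
print(robot.line_to(w(-8,-80,62),40,until_force=10)); say('a')
print(robot.line_to(w(-8,-58,62),20,until_force=10)); say('b')
e=robot.sense()['tool_pos']; b=np.append(R2@[0,-1],0)
robot.line_to(e+30*b,100); robot.line_to(e+30*b+[0,0,150],200)
q=robot.sense()['q'].copy(); q[0]-=0.7; robot.goto_joints(q); say('away')
for n in('scene','top'): snap(n,n+'6.png')
a=load('scene6')['img'][130:270,250:390,::-1]; b=load('top6')['img'][140:265,220:420,::-1]
a=cv2.resize(a,(400,400),interpolation=cv2.INTER_CUBIC); b=cv2.resize(b,None,fx=4,fy=4,interpolation=cv2.INTER_CUBIC)[:400,100:500]
cv2.imwrite('pics/crop6.png',np.hstack([a,b]))
E
```

```text
end [-7.7 97.8]
mid [-9.8 29.1]
stray [ -7.2 -39.3]
low 19.3 [  -7.5 -125.2] 63.0 F [0.3 0. ] -0.2
False
a 20.6 [ -7.9 -79.9] 62.0 F [-0.  -0.8] 0.3
True
b 21.3 [ -8.1 -66.5] 62.0 F [ 0.9 -5.1] 2.6
away 24.1 [-192.6 -444.5] 210.0 F [0.2 0.7] -0.5
```

View pics/crop6.png

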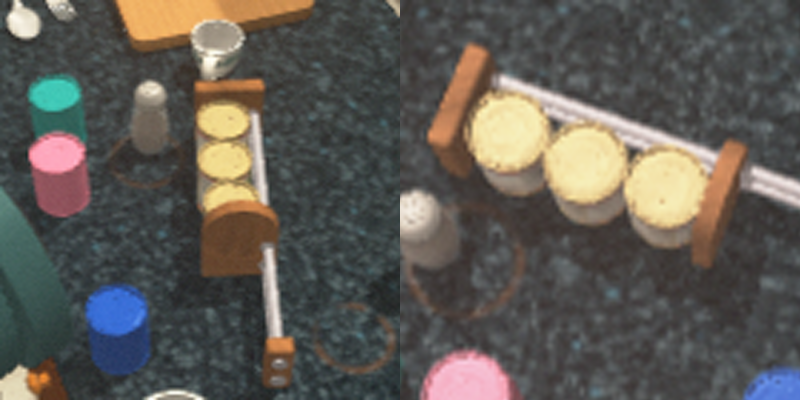

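The tins now stand at crop (209,130), (286,163) and (366,191). Their spacing is about 57.5 to 58 mm, so they touch each other, the board and the divider. All are upright and within about 3 mm of the rods, and the bystanders have not moved. Handing in.

```bash
python3 - <<'E'
from h import *
s=load('top6')
for c in[(209,130),(286,163),(366,191)]: print(rk(px2w(s,(c[0]+.5)/4+219.5,(c[1]+.5)/4+139.5,72)))
robot.sleep(.3); print(robot.close_job())
E
```

```text
[ -7.1 100.3]
[-9.8 42.8]
[ -8.6 -14.6]
the job is handed in; nothing more can be done
None
```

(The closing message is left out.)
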